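Tap the ramekin onto the scale's mark and tare

ROBOT

A 6-joint arm with a two-finger parallel gripper is mounted at the origin on a cart in front of the work surface, level with it; the furniture and walls round the work are solid. World frame = base frame: x ahead of the robot, y to its left, z up, the work surface at z = 0. Lengths are in m, angles in rad, forces in N, time in s.
With the tool pointing down it reaches from about 0.425 to 0.95 m from the base axis. Payload 3.5 kg.
Tool frame: the origin (TCP) lies between the finger pads; the fingertips stand 25 mm ahead of it and the grasp point (between the pads) lies 6 mm ahead of it (ctrl.finger_overhang is the distance from the TCP to the fingertips, in m); x points along the fingers, y is the direction in which the jaws open and shut, and the axes are right-handed (so a half turn about x gives the same grasp; the last joint's range is limited). The gripper opens to 85 mm and grips with 20 to 120 N. Pads are 22 mm wide; open, the fingers measure 114 mm over their backs; the gripper's body (76 mm by 85 mm) begins 54 mm behind the grasp point. The pads swing forward as they close: fully open they stand 13 mm farther back than shut.
Start: joints at [-1.287, 0.286, 1.577, -0, 1.279, -0.15], TCP at [0.284, -0.612, 0.256] pointing down, gripper open.
Joint ranges: [-2.77, 2.77], [-0.9, 2.22], [0.21, 2.48], [-1.53, 4.67], [0.24, 2.81], [-2.84, 2.84]. Speed limits (rad/s): [2.79, 2.79, 3.14, 3.14, 3.14, 3.14].

INTERFACE

Orientations are given as a unit quaternion [x, y, z, w].
In Python, from plant import ctrl gives the robot as it stands.
- The arm moves only by the tool play_rows, never from a script. Its argument "targets" is a list of rows, each an object with "delta_pos": the shift along the world's x, y, z normalised to -1 to 1, where 1 is 1000 mm, a list of three; "delta_rot": the turn, a rotation vector about the world's x, y, z normalised to -1 to 1, where 1 is pi rad, a list of three; "claw": the finger opening in mm, from 0 to 85.4. In form: [{"delta_pos": [tx, ty, tz], "delta_rot": [wx, wy, wz], "claw": claw}, ...]. A call has 1 to 20 rows; each row is the pose to reach, as a shift and turn from the pose measured when the call began, turning the shorter way round; what a row does not reach only later rows make up. A row lasts 1/12 s, in which the tool goes at most 41.7 mm and 7.16 degrees, less where a joint would pass 70% of its speed; a pose out of reach is approached as far as the arm can. A call with a number of a shift or a turn outside -1 to 1 is refused whole. A call with a gripper value outside its range is refused whole. The fingers move at their own pace and stop on an object; "newtons" is the grip in N (left out, the last holds). Time passes only in rows, so rows that repeat a pose let the fingers close. It gives the time, the measured TCP pose, the force and the opening at its end, in the units of the state.
- ctrl.get_state(): the state, without advancing time (a new reading comes with each control period).
- ctrl.read_camera(name): name is "scene" or "top" or "wrist"; returns the picture (420x560x3 uint8, blue, green, red); there is no depth.
- ctrl.calibration(name): a dict with "fx", "fy", "cx", "cy" (pixels), "k1" (the pictures are not rectified: a ray, as slopes to the right and down, at radius r is drawn at 1 + k1 r^2 times it, then the intrinsics apply), "camera_from_world" (4x4, takes a point from world to camera coordinates). Camera axes: x right, y down, z forward; pixel columns grow to the right and rows downward; lengths in m; the calibration is good to about 2 mm. A picture is of the moment at which its call begins: read the wrist's pose just before it. calibration takes no time and is no camera call; for the wrist camera it gives the pose at the moment of the call.
- ctrl.sign_off(): hands the job in, once; it reports no verdict.
The state is a dict: "time": time; "qpos": joint angles; "dq": joint speeds; "joint_efforts": joint torques, N m; "eef_pos": TCP position; "tcp_rot": TCP orientation; "contact_force": force on the tool from outside, world axes, zero at the start; "wrist_torque": the same for the moment, N m; "opening": opening from 0.0 (shut) to 1.0 (fully open).
Only numpy, scipy, OpenCV 4.12 (cv2) and the standard library are available. Lean on these libraries where they do the work, as an engineer would, in place of code of your own. Each camera call takes 0.05 s, during which the arm holds its last target. There are 200 camera calls.

TASK

The scale weighs true only if the ramekin stands in the middle of the yellow ring and the floating platform hangs midway between the two end walls of its recess, touching neither. Tap the ramekin gently from its one side and then from the opposite side (sliding it, never gripping or lifting it, and not pushing on the platform itself) until both are centred; then take the fingers off it and press the blue tare button gently, once all is centred, and let it go. Leave the jar, the cap and the mug beside the scale alone.

Things in the scene. Friction and masses are not known exactly. Their poses are not given: they have to be found in the camera images.
- scale: White kitchen scale, fixed to the worktop, 200 (its x) x 240 (its y) mm. Origin under the centre of its housing, on the worktop; its -x side is the front with the display and the button, its y axis runs along the recess of the platform. The recess is framed by walls whose tops are 44.5 mm above the worktop: inner faces of the end walls at y = +97 and -97 mm, side walls along y. The front panel is lower, 30 mm above the worktop.
- platform (a joint): Sideways position of the dark floating platform in its recess along the scale's y axis, in m: 0 = midway between the end walls (10 mm gap at each end), its stops are at -0.009 and +0.009. It has no spring: it stays where it is left. It drags with about 0.8 N of friction, less than the ramekin's friction on it (roughly 2 to 5 N, unknown), so a ramekin that is pushed first carries the platform along to the stop on that side and only then slides over it.
- mark (a point): Centre of the yellow painted ring (80 mm across) on the platform's top face; moves with the platform. The platform is 116 (x) x 174 (y) x 8 mm, its top 44 mm above the worktop; with the joint at 0 the mark lies at (25, 0, 44) mm in the scale's frame. Axes as the scale's. Two ribs along y, 4 mm high, at x = +-31.5 mm guide the foot of the ramekin with about 2 mm play; two short yellow lines at the sides also show the middle.
- ramekin: Small heavy off-white round dish (about 0.4 kg) standing upright on the platform, away from the mark towards the scale's -y end: 66 mm across at the rim, 55 mm at the foot, 34 mm high. Origin at the centre of its underside, z up. It is pushed at the rim, 34 mm above the platform. The finger force on it must stay gentle, under 8 N, so meet it slowly and feel for it (it slides at 2 to 5 N).
- tare_top (a point): Centre of the top of the round blue tare button (26 mm across) on the scale's front panel, at the right (-y) of the display. It goes straight down 6 mm against a spring (fully down at 5 N) and counts as pressed from 3 mm, about 2.5 N; do not ram it against its stop; it springs back.
- tare (a joint): Travel of the tare button in m: 0 up, 0.006 fully down.
- jar_white: Bystander: square glass jar of pale contents with a grey screw cap, 46 x 46 x 96 mm, behind the scale to the left; origin under its centre.
- green_cap: Bystander: loose round dark green bottle cap, 30 mm across and 18 mm high, left of the scale; origin under its centre.
- mug: Bystander: white mug with a pattern of small leaves, 92 x 127 x 95 mm, behind the scale to the right; origin under its centre.
There are look-alikes about, which are no part of the job. Leave any purple look-alike of the ramekin alone.

How it is judged:
On the way, in this order (a step that is already met when the one before it is completed fails the run):
1. the ramekin stands on the mark and the platform midway in its recess, fingers off the ramekin (horizontal distance between ramekin and mark below 0.004 m and value of joint platform between -0.003 and 0.003 m and contact force between the fingers and ramekin below 0.05 N and linear speed of ramekin below 0.01 m/s and angle between ramekin's own z axis and vertical below 0.06 rad), for 0.2 s.
2. the tare button is pressed while both are centred (horizontal distance between ramekin and mark below 0.004 m and value of joint platform between -0.003 and 0.003 m and value of joint tare above 0.003 m), for 0.05 s.
At the end, for the whole second after the job is handed in: the ramekin stands upright and still within 4 mm of the mark, the platform is within 3 mm of the middle of its recess, and the tare button is up again (all of step 1 and value of joint tare below 0.001 m); the robot touches nothing.
It fails at once if the fingers push the ramekin with more than 8 N (no knocks, no gripping) (contact force between the fingers and ramekin above 8 N).
It fails at once if the ramekin is lifted or tipped (z of ramekin in the frame of mark above 0.006 m or angle between ramekin's own z axis and vertical above 0.2 rad).
It fails at once if the fingers push on the platform itself (over 3 N), or on the scale or its button with more than 25 N (contact force between the fingers and platform above 3 N or contact force between the fingers and scale above 25 N).
It fails at once if the tare button is pressed before both are centred (value of joint tare above 0.003 m and not (horizontal distance between ramekin and mark below 0.004 m and value of joint platform between -0.003 and 0.003 m)).
It fails at once if the jar, the green cap or the mug is moved by more than 15 mm (distance of any of jar_white, green_cap, mug from where it was at the start of the episode above 0.015 m).
It also fails if it takes over 48 s, if anything falls off the work surface, if the arm or the gripper's body presses on something with over 40 N, if the wrist force passes 120 N, or if a joint passes its speed limit or range.

## Working session

There is one attempt and no reset: what is moved stays moved. The work goes in short steps, Python scripts to look and compute and a tool call to move; the robot and the scene stay as the last step left them, time stands still between calls to the robot, and variables do not carry over. Pictures are saved under pics/ and viewed, about 8 in all and at most 12, crops included, and the job is handed in when it is done.

Besides the shell and the picture viewer there is one more tool, called after "Emit:" in YAML: its name, and indented under it one key for each argument. play_rows: Moves the arm, as the interface text tells. Its arguments: {"type":"object","properties":{"targets":{"type":"array"},"newtons":{"type":"number"}},"required":["targets"]}

```bash
mkdir -p pics; ls; python3 - <<'E'
from plant import ctrl
import cv2,numpy as np
s=ctrl.get_state();print(s)
for n in("top","scene"):
    c=ctrl.calibration(n);print(n,c)
    cv2.imwrite(f"pics/{n}0.png",ctrl.read_camera(n))
E
```

```text
pics
{'time': 0.0, 'qpos': array([-1.28699532e+00,  2.87194822e-01,  1.57818881e+00, -3.78537045e-05,
        1.27860199e+00, -1.50030299e-01]), 'dq': array([-1.10271312e-03, -5.71167080e-04, -1.83345428e-03,  3.15350506e-04,
       -3.92832256e-04, -2.67761009e-05]), 'joint_efforts': array([-1.23499649e-04, -4.05989277e+01, -2.92621619e+01, -2.17587944e-04,
        5.89589225e-03, -1.06478719e-06]), 'eef_pos': array([ 0.28356597, -0.61188166,  0.25492128]), 'tcp_rot': array([-0.69046572, -0.15302948,  0.69060437, -0.1513429 ]), 'contact_force': array([0.51031982, 1.23170052, 0.04426386]), 'wrist_torque': array([-0.02938087,  0.00942881,  0.01894545]), 'opening': 0.998113858491252}
top {'fx': 483.1532020864188, 'fy': 483.1532020864188, 'cx': 280.5565551095402, 'cy': 209.1452676293329, 'k1': -0.16967011746737787, 'camera_from_world': array([[-0.01015844, -0.99984393,  0.01445431,  0.0819201 ],
       [-0.99510438,  0.00868708, -0.09844702,  0.60392902],
       [ 0.09830609, -0.01538362, -0.99503731,  0.9502645 ],
       [ 0.        ,  0.        ,  0.        ,  1.        ]])}
scene {'fx': 509.63260022100405, 'fy': 509.63260022100405, 'cx': 285.6636515696212, 'cy': 204.86877787951224, 'k1': -0.08651488966344999, 'camera_from_world': array([[-0.65678734, -0.75404076, -0.00727439,  0.43692057],
       [-0.30662346,  0.27586468, -0.9109779 ,  0.23504512],
       [ 0.68892122, -0.59608825, -0.41239101,  0.66770387],
       [ 0.        ,  0.        ,  0.        ,  1.        ]])}
```

View pics/top0.png

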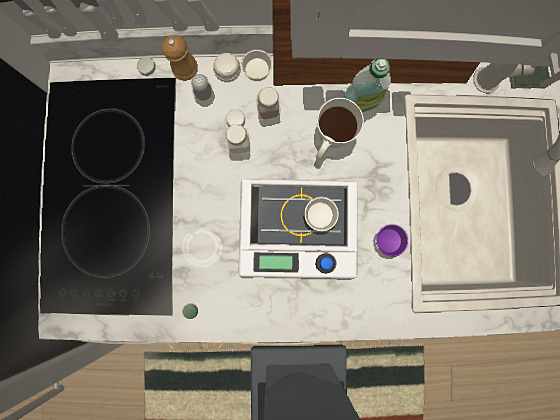

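View pics/scene0.png

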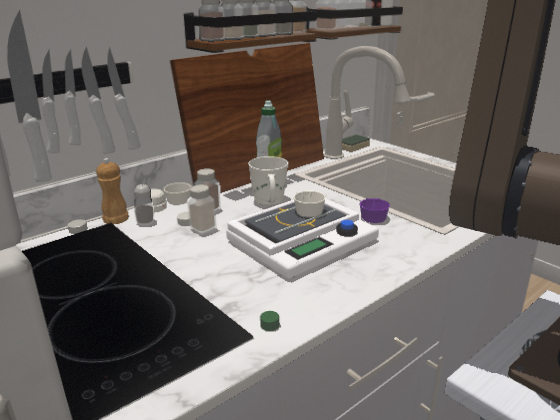

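Top view: scale about (299,229), ramekin (320,214), ring (301,215) with the dark gap at the left recess end, so the platform is towards -y. The button is at (326,263), the purple decoy at (391,240), the green cap at (190,311) and the mug at (340,125). The scene view agrees.

```bash
cat > h.py <<'E'
from plant import ctrl
import cv2,numpy as np
from scipy.spatial.transform import Rotation as R
def ray(c,uv):
    K=np.array([[c['fx'],0,c['cx']],[0,c['fy'],c['cy']],[0,0,1.]])
    p=cv2.undistortPoints(np.asarray(uv,float).reshape(-1,1,2),K,np.array([c['k1'],0,0,0.]))[:,0]
    T=c['camera_from_world'];Rm=T[:3,:3]
    return -Rm.T@T[:3,3], np.c_[p,np.ones(len(p))]@Rm
def plane(c,uv,z):
    o,d=ray(c,uv);return o+d*((z-o[2])/d[:,2])[:,None]
def blobs(m,amin=30):
    cs,_=cv2.findContours(m.astype(np.uint8)*255,cv2.RETR_EXTERNAL,cv2.CHAIN_APPROX_NONE)
    return sorted([k for k in cs if cv2.contourArea(k)>amin],key=cv2.contourArea,reverse=True)
E
python3 - <<'E'
from h import *
im=cv2.imread('pics/top0.png');c=ctrl.calibration('top')
hsv=cv2.cvtColor(im,cv2.COLOR_BGR2HSV);H,S,V=cv2.split(hsv)
win=np.zeros(H.shape,bool);win[170:285,230:370]=1
bl=blobs(win&(H>100)&(H<130)&(S>150)&(V>100))[0];M=cv2.minEnclosingCircle(bl);print('button px',M)
print(plane(c,[M[0]],.034))
dk=win&(V<110);dk[245:]=0
b=blobs(dk)[0];r=cv2.minAreaRect(cv2.convexHull(b));bx=cv2.boxPoints(r);print('recess',r);p=plane(c,bx,.0445);print(p,p.mean(0))
print([np.linalg.norm(p[i]-p[i-1]) for i in range(4)])
ye=win&(H>20)&(H<32)&(S>120)&(V>100);q=cv2.findNonZero(ye.astype(np.uint8))[:,0];P=plane(c,q,.044);
print('yellow n',len(q),P.min(0),P.max(0))
wp=win&(S<40)&(V>150);
for k in blobs(wp,100): 
    print('white',cv2.contourArea(k),cv2.minEnclosingCircle(k)); 
    rr=cv2.minAreaRect(k);pp=plane(c,cv2.boxPoints(rr),.0445);print(pp.mean(0),pp.tolist())
big=cv2.resize(im[165:290,225:375],None,fx=5,fy=4.8,interpolation=cv2.INTER_CUBIC);cv2.imwrite('pics/t1.png',big)
E
```

```text
button px ((326.0, 262.81817626953125), 6.546180725097656)
[[ 0.49525975 -0.01374685  0.034     ]]
recess ((298.0, 214.5), (59.0, 96.0), 90.0)
[[ 0.65236306  0.13724601  0.0445    ]
 [ 0.65093861 -0.05602879  0.0445    ]
 [ 0.53221944 -0.05329121  0.0445    ]
 [ 0.53425805  0.13773827  0.0445    ]] [0.59244479 0.04141607 0.0445    ]
[np.float64(0.11810603448221035), np.float64(0.19328005253913347), np.float64(0.1187507297323697), np.float64(0.19104035834191466)]
yellow n 143 [0.53727861 0.01023289 0.044     ] [0.64551404 0.07577756 0.044     ]
white 15846.0 ((299.5, 227.0), 89.88475036621094)
[0.5680718  0.03829932 0.0445    ] [[0.6832953516707907, 0.17749853675744132, 0.044499999999999984], [0.6814898626638568, -0.10401564881692933, 0.044499999999999984], [0.45194494700522003, -0.0980491151989303, 0.044499999999999984], [0.4555570510708125, 0.17776351649486216, 0.044499999999999984]]
```

View pics/t1.png

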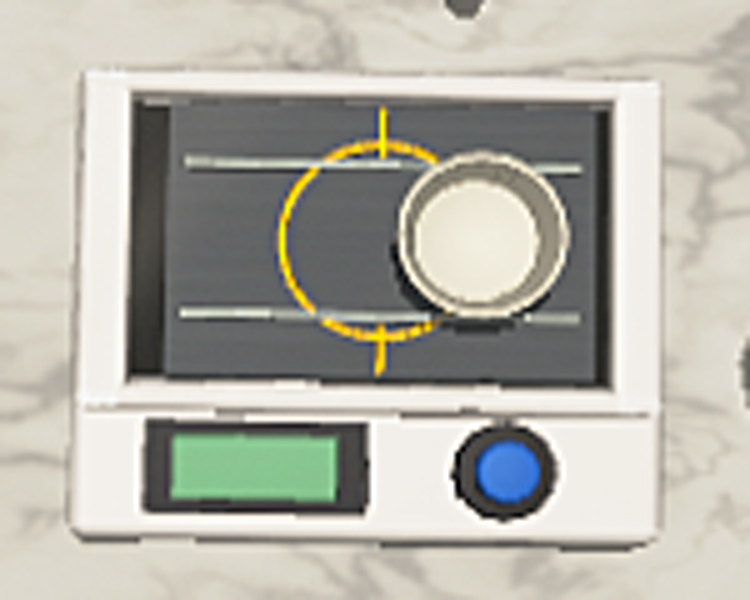

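The crop shows the recess from crop (130,92) to (612,385), the ring centred near (381,240), and the ramekin rim centred near (484,237). The left gap is wider than the right. Next: tool orientation and the move to hover.

```bash
python3 - <<'E'
from h import *
s=ctrl.get_state();A=R.from_quat(s['tcp_rot']).as_matrix();print(A.round(3))
for sg in(1,-1):
    y=np.array([0,sg*1.,0]);x=np.array([0,0,-1.]);T=np.c_[x,y,np.cross(x,y)]
    print(sg,(R.from_matrix(T)*R.from_matrix(A).inv()).as_rotvec()/np.pi)
print((np.array([.575,.03,.30])-s['eef_pos']))
c=ctrl.calibration('wrist');T=c['camera_from_world'];print((T[:3,:3]@A).round(3),(T@np.r_[s['eef_pos'],1]).round(3),c['fx'])
E
```

```text
[[-0.001  0.42  -0.907]
 [ 0.002 -0.907 -0.42 ]
 [-1.    -0.002 -0.   ]]
1 [ 4.95154078e-05 -9.46701441e-04  8.61936762e-01]
-1 [-6.88229516e-04 -3.59965282e-05 -1.38062744e-01]
[0.29141533 0.64194963 0.04494852]
[[ 0.001  1.    -0.   ]
 [-0.328  0.     0.945]
 [ 0.945 -0.     0.328]] [0.    0.043 0.139 1.   ] 369.2643111995023
```

Emit:
play_rows:
  targets:
    - {"delta_pos": [0.291, 0.642, 0.025], "delta_rot": [0, 0, -0.138], "claw": 85}
    - {"delta_pos": [0.291, 0.642, 0.025], "delta_rot": [0, 0, -0.138], "claw": 85}
    - {"delta_pos": [0.291, 0.642, 0.025], "delta_rot": [0, 0, -0.138], "claw": 85}
    - {"delta_pos": [0.291, 0.642, 0.025], "delta_rot": [0, 0, -0.138], "claw": 85}
    - {"delta_pos": [0.291, 0.642, 0.025], "delta_rot": [0, 0, -0.138], "claw": 85}
    - {"delta_pos": [0.291, 0.642, 0.025], "delta_rot": [0, 0, -0.138], "claw": 85}
    - {"delta_pos": [0.291, 0.642, 0.025], "delta_rot": [0, 0, -0.138], "claw": 85}
    - {"delta_pos": [0.291, 0.642, 0.025], "delta_rot": [0, 0, -0.138], "claw": 85}
    - {"delta_pos": [0.291, 0.642, 0.025], "delta_rot": [0, 0, -0.138], "claw": 85}
    - {"delta_pos": [0.291, 0.642, 0.025], "delta_rot": [0, 0, -0.138], "claw": 85}
    - {"delta_pos": [0.291, 0.642, 0.025], "delta_rot": [0, 0, -0.138], "claw": 85}
    - {"delta_pos": [0.291, 0.642, 0.025], "delta_rot": [0, 0, -0.138], "claw": 85}
    - {"delta_pos": [0.291, 0.642, 0.025], "delta_rot": [0, 0, -0.138], "claw": 85}
    - {"delta_pos": [0.291, 0.642, 0.025], "delta_rot": [0, 0, -0.138], "claw": 85}
    - {"delta_pos": [0.291, 0.642, 0.025], "delta_rot": [0, 0, -0.138], "claw": 85}
    - {"delta_pos": [0.291, 0.642, 0.025], "delta_rot": [0, 0, -0.138], "claw": 85}
    - {"delta_pos": [0.291, 0.642, 0.025], "delta_rot": [0, 0, -0.138], "claw": 85}
    - {"delta_pos": [0.291, 0.642, 0.025], "delta_rot": [0, 0, -0.138], "claw": 85}
    - {"delta_pos": [0.291, 0.642, 0.025], "delta_rot": [0, 0, -0.138], "claw": 85}
    - {"delta_pos": [0.291, 0.642, 0.025], "delta_rot": [0, 0, -0.138], "claw": 85}

```text
time: 1.77
eef_pos: [0.5742, 0.0301, 0.2794]
tcp_rot: [-0.707, -0.001, 0.707, 0.0]
contact_force: [-0.1, -0.3, 1.0]
opening: 0.996
```

```bash
python3 - <<'E'
from h import *
import pickle
s=ctrl.get_state();c=ctrl.calibration('wrist');im=ctrl.read_camera('wrist')
print(s['time'],s['eef_pos'],s['dq'].round(4),R.from_quat(s['tcp_rot']).as_matrix().round(4),s['contact_force'])
cv2.imwrite('pics/w1.png',im);pickle.dump(c,open('w1.pkl','wb'))
E
```

```text
1.7667 [0.5742094  0.03013912 0.27936453] [-0.0306 -0.0105  0.0075  0.0008  0.001  -0.0006] [[-0.0011  0.0011 -1.    ]
 [ 0.0018 -1.     -0.0011]
 [-1.     -0.0018  0.0011]] [-0.08509887 -0.30783598  0.95785151]
```

View pics/w1.png

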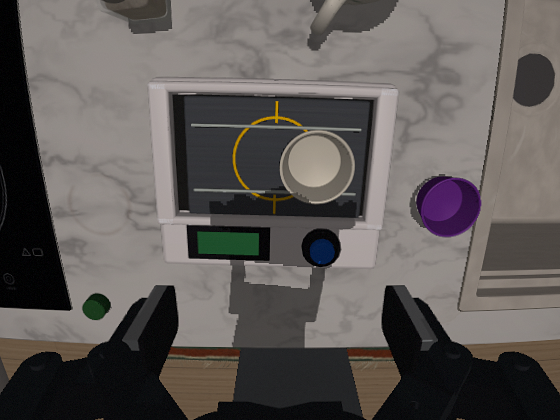

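Wrist view: the recess spans cols 174–374. The ring centre is about (276,158), the ramekin rim about (317,166), the button (321,250), and the side lines are at (277,112) and (274,205).

```bash
cat > m.py <<'E'
from h import *
from scipy.optimize import least_squares
def circ(P):
    f=lambda p:np.hypot(P[:,0]-p[0],P[:,1]-p[1])-p[2]
    r=least_squares(f,[*P[:,:2].mean(0),.035],loss='soft_l1',f_scale=.001);return r.x
def prof(im,c,rows,lo,mid,hi,thr=110):
    g=cv2.cvtColor(im,cv2.COLOR_BGR2GRAY).astype(int);L=[];Rr=[]
    for v in rows:
        a=np.where(g[v,lo:mid]>thr)[0];b=np.where(g[v,mid:hi]>thr)[0]
        if len(a)and len(b):L.append((lo+a[-1]+.5,v));Rr.append((mid+b[0]-.5,v))
    return plane(c,L,.0445),plane(c,Rr,.0445)
E
python3 - <<'E'
from m import *;import pickle
im=cv2.imread('pics/w1.png');c=pickle.load(open('w1.pkl','rb'))
H,S,V=cv2.split(cv2.cvtColor(im,cv2.COLOR_BGR2HSV))
print('row112',V[112,160:200].tolist(),V[112,358:388].tolist())
print('row190',V[190,160:200].tolist(),V[190,355:388].tolist())
print('col230',V[80:110,230].tolist(),V[205:232,230].tolist())
w=np.zeros(H.shape,bool);w[85:220,150:400]=1
ye=w&(H>15)&(H<35)&(S>110)&(V>60)
q=cv2.findNonZero(ye.astype(np.uint8))[:,0];P=plane(c,q,.044)
up=P[(P[:,0]>P[:,0].max()-.012)];dn=P[P[:,0]<P[:,0].min()+.012];print('lines',up.mean(0),dn.mean(0))
ring=P[(P[:,0]<P[:,0].max()-.02)&(P[:,0]>P[:,0].min()+.02)];print('ring',circ(ring),len(ring))
rk=w&(S<45)&(V>95);rk[:,:270]=0;rk[:,366:]=0;rk[:100]=0
for k in blobs(rk,400):
    pp=plane(c,cv2.convexHull(k)[:,0],.078);print('ram',cv2.contourArea(k),circ(pp),pp.min(0),pp.max(0))
b=blobs((H>95)&(H<125)&(S>150)&(V>50)&(np.arange(420)[:,None]<280),50)[0]
print('btn',cv2.minEnclosingCircle(b),plane(c,[cv2.minEnclosingCircle(b)[0]],.034))
E
```

```text
row112 [176, 176, 177, 178, 178, 180, 173, 156, 140, 88, 72, 75, 72, 43, 19, 18, 20, 21, 23, 23, 22, 22, 22, 20, 37, 52, 56, 54, 56, 57, 56, 55, 56, 56, 56, 56, 55, 57, 55, 56] [57, 58, 57, 58, 57, 59, 58, 57, 57, 57, 47, 25, 20, 16, 37, 71, 77, 84, 115, 146, 166, 178, 181, 181, 180, 180, 179, 178, 177, 176]
row190 [171, 170, 170, 170, 171, 169, 171, 171, 172, 174, 176, 156, 150, 127, 79, 79, 77, 55, 18, 22, 21, 21, 20, 23, 23, 20, 22, 24, 40, 51, 53, 53, 50, 74, 119, 138, 136, 137, 138, 139] [53, 53, 55, 54, 54, 53, 41, 20, 20, 28, 60, 77, 82, 117, 148, 164, 173, 175, 173, 174, 173, 174, 174, 174, 173, 174, 173, 170, 172, 171, 167, 152, 122]
col230 [156, 147, 127, 156, 168, 181, 174, 172, 169, 166, 158, 142, 120, 79, 78, 42, 30, 46, 55, 58, 58, 58, 58, 56, 55, 57, 58, 60, 61, 59] [28, 28, 25, 24, 25, 25, 25, 24, 20, 59, 75, 77, 81, 84, 86, 86, 85, 86, 85, 85, 85, 33, 5, 4, 10, 11, 7]
lines [0.64062129 0.03435793 0.044     ] [0.54317774 0.03707196 0.044     ]
ring [0.59134612 0.03589043 0.03982158] 296
ram 4357.5 [ 0.59782723 -0.00647458  0.04065144] [ 0.55824541 -0.03744022  0.078     ] [0.62682397 0.03939045 0.078     ]
btn ((321.6129150390625, 251.01612854003906), 12.516728401184082) [[ 0.48976077 -0.01424994  0.034     ]]
```

```bash
python3 - <<'E'
from m import *;import pickle
im=cv2.imread('pics/w1.png');c=pickle.load(open('w1.pkl','rb'))
H,S,V=cv2.split(cv2.cvtColor(im,cv2.COLOR_BGR2HSV));V=V.astype(float)
def cross(v,a,b,thr):  # first crossing going a->b
    st=1 if b>a else -1;u=a
    while u!=b:
        x,y=V[v,u],V[v,u+st]
        if (x-thr)*(y-thr)<=0 and x!=y:return u+st*(thr-x)/(y-x)
        u+=st
E_=[[],[],[],[]]
for v in list(range(104,120))+list(range(134,184))+list(range(198,206)):
    E_[0].append((cross(v,160,190,112),v));E_[1].append((cross(v,386,360,112),v))
    E_[2].append((cross(v,190,174,38),v));E_[3].append((cross(v,358,374,38),v))
res=[]
for e,z,n in zip(E_,(.0445,.0445,.044,.044),('wallL','wallR','platL','platR')):
    e=[x for x in e if x[0]];P=plane(c,e,z);k=np.polyfit(P[:,0],P[:,1],1)
    d=P[:,1]-np.polyval(k,P[:,0]);P=P[abs(d)<.0015];k=np.polyfit(P[:,0],P[:,1],1);print(n,len(P),k,np.polyval(k,.59),(P[:,1]-np.polyval(k,P[:,0])).std())
rk=((S<60)&(V>85)).astype(np.uint8);rk[:,:270]=0;rk[:,366:]=0;rk[:100]=0;rk[215:]=0
rk=cv2.morphologyEx(rk,cv2.MORPH_CLOSE,np.ones((5,5)));rk=cv2.morphologyEx(rk,cv2.MORPH_OPEN,np.ones((9,9)))
for k in blobs(rk,800):
    pp=plane(c,cv2.convexHull(k)[:,0],.078);print('ram',cv2.contourArea(k),circ(pp),pp.min(0),pp.max(0))
E
```

```text
wallL 74 [-0.02680612  0.15220117] 0.13638556148056666 6.340879961201676e-05
wallR 74 [-0.02809739 -0.04072845] -0.057305909386268235 6.046006786517356e-05
platL 74 [-0.027738    0.13819746] 0.12183204162566863 0.00013061371443930675
platR 74 [-0.02488618 -0.03583669] -0.050519536096935824 9.595880691009743e-05
ram 4398.5 [ 0.59141357 -0.0016949   0.03338716] [ 0.55824541 -0.03446719  0.078     ] [0.62613942 0.03085721 0.078     ]
```

Scale yaw is -1.57°, recess middle y = 0.0395, platform at -3.8 mm, mark (0.5913, 0.0358), ramekin (0.5914, -0.0017). The sizes check out (194 wide, rim r 33.4, ring r 39.8). I'll straddle the ramekin with open fingers, about 9 mm clear on each side, and push it from either side.

Emit:
play_rows:
  targets:
    - {"delta_pos": [0.017, -0.032, -0.04], "delta_rot": [0, 0, -0.0091], "claw": 85.4}
    - {"delta_pos": [0.017, -0.032, -0.08], "delta_rot": [0, 0, -0.0091], "claw": 85.4}
    - {"delta_pos": [0.017, -0.032, -0.12], "delta_rot": [0, 0, -0.0091], "claw": 85.4}
    - {"delta_pos": [0.017, -0.032, -0.15], "delta_rot": [0, 0, -0.0091], "claw": 85.4}
    - {"delta_pos": [0.017, -0.032, -0.165], "delta_rot": [0, 0, -0.0091], "claw": 85.4}
    - {"delta_pos": [0.017, -0.032, -0.165], "delta_rot": [0, 0, -0.0091], "claw": 85.4}
    - {"delta_pos": [0.017, -0.032, -0.165], "delta_rot": [0, 0, -0.0091], "claw": 85.4}
    - {"delta_pos": [0.017, -0.032, -0.165], "delta_rot": [0, 0, -0.0091], "claw": 85.4}

```text
time: 2.48
eef_pos: [0.5923, -0.0037, 0.1166]
tcp_rot: [0.708, -0.01, -0.706, -0.011]
contact_force: [0.0, -0.1, 0.5]
opening: 0.997
```

```bash
python3 - <<'E'
from h import *
import pickle
s=ctrl.get_state();c=ctrl.calibration('wrist');im=ctrl.read_camera('wrist')
print(ctrl.finger_overhang,s['time'],s['eef_pos'],R.from_quat(s['tcp_rot']).as_matrix().round(4).tolist(),s['contact_force'],s['opening'])
cv2.imwrite('pics/w2.png',im);pickle.dump(c,open('w2.pkl','wb'))
E
```

```text
0.025 2.4833 [ 0.59232496 -0.00368774  0.11656912] [[0.0026, -0.0303, -0.9995], [0.0012, -0.9995, 0.0303], [-1.0, -0.0013, -0.0025]] [ 0.01815009 -0.13583448  0.50236961] 0.9966697335698008
```

View pics/w2.png

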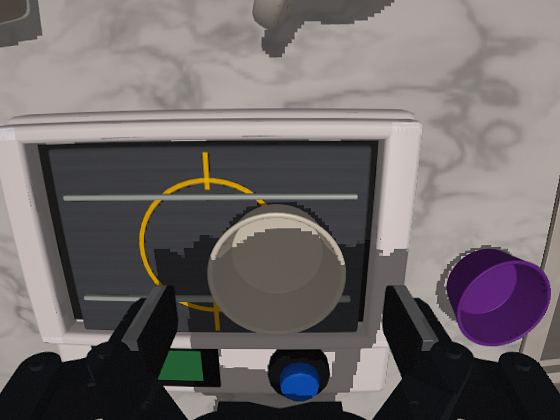

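The ramekin (cols 208–345) sits centred between the fingertips (175, 388). Descend, then approach slowly towards +y.

Emit:
play_rows:
  targets:
    - {"delta_pos": [0, 0, -0.015], "delta_rot": [0, 0, 0], "claw": 85.4}
    - {"delta_pos": [0, 0, -0.03], "delta_rot": [0, 0, 0], "claw": 85.4}
    - {"delta_pos": [0, 0, -0.04], "delta_rot": [0, 0, 0], "claw": 85.4}
    - {"delta_pos": [0, 0, -0.043], "delta_rot": [0, 0, 0], "claw": 85.4}
    - {"delta_pos": [0, 0, -0.043], "delta_rot": [0, 0, 0], "claw": 85.4}
    - {"delta_pos": [0, 0, -0.043], "delta_rot": [0, 0, 0], "claw": 85.4}
    - {"delta_pos": [0, 0, -0.043], "delta_rot": [0, 0, 0], "claw": 85.4}

```text
time: 3.12
eef_pos: [0.5936, -0.0036, 0.0754]
tcp_rot: [0.709, -0.01, -0.705, -0.011]
contact_force: [0.9, 0.3, -0.2]
opening: 0.998
```

Emit:
play_rows:
  targets:
    - {"delta_pos": [0, 0.002, 0], "delta_rot": [0, 0, 0], "claw": 85.4}
    - {"delta_pos": [0, 0.004, 0], "delta_rot": [0, 0, 0], "claw": 85.4}
    - {"delta_pos": [0, 0.006, 0], "delta_rot": [0, 0, 0], "claw": 85.4}
    - {"delta_pos": [0, 0.007, 0], "delta_rot": [0, 0, 0], "claw": 85.4}
    - {"delta_pos": [0, 0.0075, 0], "delta_rot": [0, 0, 0], "claw": 85.4}
    - {"delta_pos": [0, 0.008, 0], "delta_rot": [0, 0, 0], "claw": 85.4}
    - {"delta_pos": [0, 0.0085, 0], "delta_rot": [0, 0, 0], "claw": 85.4}
    - {"delta_pos": [0, 0.009, 0], "delta_rot": [0, 0, 0], "claw": 85.4}
    - {"delta_pos": [0, 0.0095, 0], "delta_rot": [0, 0, 0], "claw": 85.4}

```text
time: 3.87
eef_pos: [0.5935, 0.0059, 0.0754]
tcp_rot: [0.709, -0.01, -0.705, -0.011]
contact_force: [0.2, -0.9, 0.2]
opening: 1.001
```

Emit:
play_rows:
  targets:
    - {"delta_pos": [0, 0.0005, 0], "delta_rot": [0, 0, 0], "claw": 85.4}
    - {"delta_pos": [0, 0.001, 0], "delta_rot": [0, 0, 0], "claw": 85.4}
    - {"delta_pos": [0, 0.0015, 0], "delta_rot": [0, 0, 0], "claw": 85.4}
    - {"delta_pos": [0, 0.002, 0], "delta_rot": [0, 0, 0], "claw": 85.4}
    - {"delta_pos": [0, 0.0025, 0], "delta_rot": [0, 0, 0], "claw": 85.4}
    - {"delta_pos": [0, 0.003, 0], "delta_rot": [0, 0, 0], "claw": 85.4}
    - {"delta_pos": [0, 0.0035, 0], "delta_rot": [0, 0, 0], "claw": 85.4}
    - {"delta_pos": [0, 0.004, 0], "delta_rot": [0, 0, 0], "claw": 85.4}
    - {"delta_pos": [0, 0.005, 0], "delta_rot": [0, 0, 0], "claw": 85.4}
    - {"delta_pos": [0, 0.006, 0], "delta_rot": [0, 0, 0], "claw": 85.4}

```text
time: 4.7
eef_pos: [0.5936, 0.0119, 0.0754]
tcp_rot: [0.709, -0.01, -0.705, -0.011]
contact_force: [0.3, -1.9, -0.1]
opening: 0.997
```

Emit:
play_rows:
  targets:
    - {"delta_pos": [0, 0.001, 0], "delta_rot": [0, 0, 0], "claw": 85.4}
    - {"delta_pos": [0, 0.002, 0], "delta_rot": [0, 0, 0], "claw": 85.4}
    - {"delta_pos": [0, 0.003, 0], "delta_rot": [0, 0, 0], "claw": 85.4}
    - {"delta_pos": [0, 0.004, 0], "delta_rot": [0, 0, 0], "claw": 85.4}
    - {"delta_pos": [0, 0.005, 0], "delta_rot": [0, 0, 0], "claw": 85.4}
    - {"delta_pos": [0, 0.006, 0], "delta_rot": [0, 0, 0], "claw": 85.4}
    - {"delta_pos": [0, 0.007, 0], "delta_rot": [0, 0, 0], "claw": 85.4}
    - {"delta_pos": [0, 0.008, 0], "delta_rot": [0, 0, 0], "claw": 85.4}

```text
time: 5.37
eef_pos: [0.5937, 0.02, 0.0754]
tcp_rot: [0.709, -0.01, -0.705, -0.011]
contact_force: [0.6, -1.5, 0.6]
opening: 1.002
```

```bash
python3 - <<'E'
from h import *
import pickle
s=ctrl.get_state();c=ctrl.calibration('wrist');im=ctrl.read_camera('wrist')
print(s['time'],s['eef_pos'],s['contact_force'],s['opening'])
cv2.imwrite('pics/w3.png',im);pickle.dump(c,open('w3.pkl','wb'))
E
```

```text
5.3667 [0.59368467 0.02001149 0.07544499] [ 0.64410786 -1.46112551  0.59056653] 1.0019705901192042
```

View pics/w3.png

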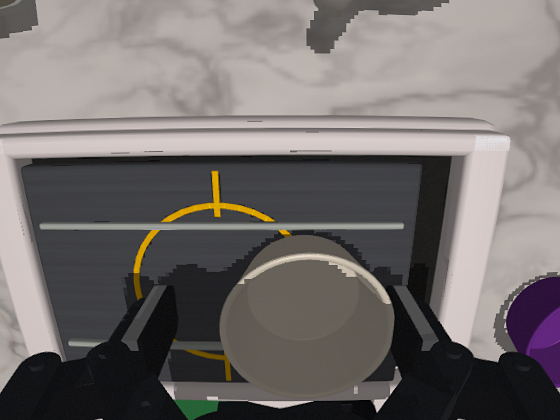

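The right pad touches the ramekin (cols 220–393). It stands upright, and the platform has been carried nearly to its +y stop. Now the slide phase.

Emit:
play_rows:
  targets:
    - {"delta_pos": [0, 0.0007, 0], "delta_rot": [0, 0, 0], "claw": 85.4}
    - {"delta_pos": [0, 0.0014, 0], "delta_rot": [0, 0, 0], "claw": 85.4}
    - {"delta_pos": [0, 0.0021, 0], "delta_rot": [0, 0, 0], "claw": 85.4}
    - {"delta_pos": [0, 0.0028, 0], "delta_rot": [0, 0, 0], "claw": 85.4}
    - {"delta_pos": [0, 0.0035, 0], "delta_rot": [0, 0, 0], "claw": 85.4}

```text
time: 5.83
eef_pos: [0.5936, 0.0235, 0.0755]
tcp_rot: [0.709, -0.01, -0.705, -0.011]
contact_force: [0.8, -2.4, 0.5]
opening: 1.004
```

Emit:
play_rows:
  targets:
    - {"delta_pos": [0, 0.001, 0], "delta_rot": [0, 0, 0], "claw": 85.4}
    - {"delta_pos": [0, 0.002, 0], "delta_rot": [0, 0, 0], "claw": 85.4}
    - {"delta_pos": [0, 0.003, 0], "delta_rot": [0, 0, 0], "claw": 85.4}
    - {"delta_pos": [0, 0.004, 0], "delta_rot": [0, 0, 0], "claw": 85.4}
    - {"delta_pos": [0, 0.005, 0], "delta_rot": [0, 0, 0], "claw": 85.4}
    - {"delta_pos": [0, 0.006, 0], "delta_rot": [0, 0, 0], "claw": 85.4}
    - {"delta_pos": [0, 0.007, 0], "delta_rot": [0, 0, 0], "claw": 85.4}
    - {"delta_pos": [0, 0.008, 0], "delta_rot": [0, 0, 0], "claw": 85.4}
    - {"delta_pos": [0, 0.009, 0], "delta_rot": [0, 0, 0], "claw": 85.4}
    - {"delta_pos": [0, 0.01, 0], "delta_rot": [0, 0, 0], "claw": 85.4}

```text
time: 6.67
eef_pos: [0.5936, 0.0336, 0.0755]
tcp_rot: [0.709, -0.01, -0.705, -0.011]
contact_force: [0.5, -2.4, 0.3]
opening: 1.0
```

```bash
python3 - <<'E'
from h import *
import pickle
s=ctrl.get_state();c=ctrl.calibration('wrist');im=ctrl.read_camera('wrist')
print(s['time'],s['eef_pos'],s['contact_force'],s['opening'])
cv2.imwrite('pics/w4.png',im);pickle.dump(c,open('w4.pkl','wb'))
E
```

```text
6.6667 [0.59362179 0.03358168 0.07546129] [ 0.49473506 -2.36461414  0.26875962] 0.9997797900104519
```

View pics/w4.png

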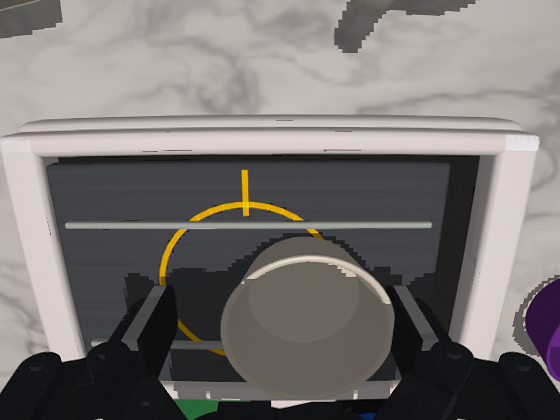

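Platform at its stop and the ramekin sliding at about 2.4 N, upright. Continue to TCP y ≈ 0.0572, then measure.

Emit:
play_rows:
  targets:
    - {"delta_pos": [0, 0.0012, 0], "delta_rot": [0, 0, 0], "claw": 85.4}
    - {"delta_pos": [0, 0.0024, 0], "delta_rot": [0, 0, 0], "claw": 85.4}
    - {"delta_pos": [0, 0.0036, 0], "delta_rot": [0, 0, 0], "claw": 85.4}
    - {"delta_pos": [0, 0.0048, 0], "delta_rot": [0, 0, 0], "claw": 85.4}
    - {"delta_pos": [0, 0.006, 0], "delta_rot": [0, 0, 0], "claw": 85.4}
    - {"delta_pos": [0, 0.0072, 0], "delta_rot": [0, 0, 0], "claw": 85.4}
    - {"delta_pos": [0, 0.0084, 0], "delta_rot": [0, 0, 0], "claw": 85.4}
    - {"delta_pos": [0, 0.0096, 0], "delta_rot": [0, 0, 0], "claw": 85.4}
    - {"delta_pos": [0, 0.0108, 0], "delta_rot": [0, 0, 0], "claw": 85.4}
    - {"delta_pos": [0.0005, 0.012, 0], "delta_rot": [0, 0, 0], "claw": 85.4}
    - {"delta_pos": [0.0005, 0.0132, 0], "delta_rot": [0, 0, 0], "claw": 85.4}
    - {"delta_pos": [0.0005, 0.0144, 0], "delta_rot": [0, 0, 0], "claw": 85.4}
    - {"delta_pos": [0.0005, 0.0156, 0], "delta_rot": [0, 0, 0], "claw": 85.4}
    - {"delta_pos": [0.0005, 0.0168, 0], "delta_rot": [0, 0, 0], "claw": 85.4}
    - {"delta_pos": [0.0005, 0.018, 0], "delta_rot": [0, 0, 0], "claw": 85.4}
    - {"delta_pos": [0.0005, 0.0192, 0], "delta_rot": [0, 0, 0], "claw": 85.4}
    - {"delta_pos": [0.0005, 0.0204, 0], "delta_rot": [0, 0, 0], "claw": 85.4}
    - {"delta_pos": [0.0005, 0.0216, 0], "delta_rot": [0, 0, 0], "claw": 85.4}
    - {"delta_pos": [0.0005, 0.0228, 0], "delta_rot": [0, 0, 0], "claw": 85.4}
    - {"delta_pos": [0.0005, 0.0236, 0], "delta_rot": [0, 0, 0], "claw": 85.4}

```text
time: 8.38
eef_pos: [0.5941, 0.0575, 0.0755]
tcp_rot: [0.709, -0.01, -0.705, -0.011]
contact_force: [-0.2, -2.2, -0.1]
opening: 1.001
```

```bash
cat > look.py <<'E'
from m import *;import pickle,sys
n=sys.argv[1]
s=ctrl.get_state();c=ctrl.calibration('wrist');im=ctrl.read_camera('wrist')
print(s['time'],s['eef_pos'],s['contact_force'],s['opening'])
cv2.imwrite(f'pics/{n}.png',im);pickle.dump(c,open(f'{n}.pkl','wb'))
H,S,V=cv2.split(cv2.cvtColor(im,cv2.COLOR_BGR2HSV))
ye=(H>15)&(H<35)&(S>110)&(V>50)
q=cv2.findNonZero(ye.astype(np.uint8))[:,0];P=plane(c,q,.044);P=P[(P[:,0]>.53)&(P[:,0]<.66)&(abs(P[:,1]-.04)<.06)]
up=P[P[:,0]>.637];print('up line',up.mean(0)[:2],len(up))
r=np.hypot(P[:,0]-.5914,P[:,1]-(up[:,1].mean()+.0013));rg=P[(r<.044)&(r>.034)];print('ring',circ(rg),len(rg))
E
python3 look.py w5
```

```text
8.3833 [0.59406678 0.05752612 0.07545026] [-0.16676866 -2.2320178  -0.12005334] 1.0006692051648471
up line [0.64183992 0.04740386] 150
ring [0.5919332  0.04879919 0.04001714] 1938
```

View pics/w5.png

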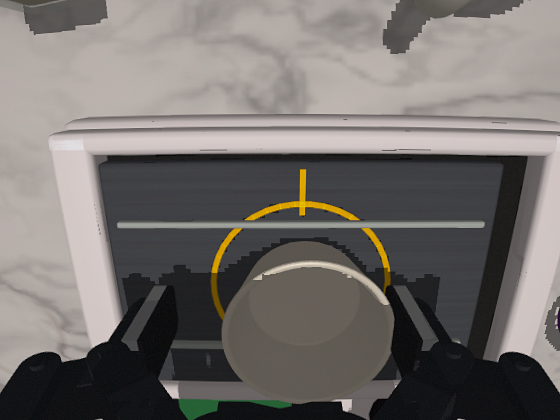

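```bash
cat > rim.py <<'E'
from m import *;import pickle,sys
n=sys.argv[1];im=cv2.imread(f'pics/{n}.png');c=pickle.load(open(f'{n}.pkl','rb'))
H,S,V=cv2.split(cv2.cvtColor(im,cv2.COLOR_BGR2HSV));V=V.astype(int)
b,g,r=[x.astype(int) for x in cv2.split(im)]
m=((r-b>4)&(V>60)&(S<90)).astype(np.uint8);m[:225]=0;m=cv2.morphologyEx(m,cv2.MORPH_OPEN,np.ones((7,7)))
k=blobs(m,3000)
for k in k[:2]:
    h=k[:,0];h=h[(h[:,1]>285)&(h[:,1]<385)]
    P=plane(c,h,.078);print(cv2.boundingRect(k),'rim',circ(P),P.min(0),P.max(0))
E
python3 rim.py w5; python3 rim.py w4
```

```text
(164, 241, 232, 176) rim [0.58401681 0.04942067 0.03478344] [0.56483664 0.01214338 0.078     ] [0.61271627 0.10608439 0.078     ]
(0, 225, 122, 163) rim [0.60809125 0.14731783 0.0295013 ] [0.56364887 0.11670242 0.078     ] [0.61345793 0.18243423 0.078     ]
(164, 237, 232, 171) rim [0.58652469 0.025003   0.03420772] [ 0.56436274 -0.01179605  0.078     ] [0.61229706 0.08215307 0.078     ]
(450, 225, 110, 136) rim [ 0.59205529 -0.04775359  0.0171969 ] [ 0.57336172 -0.0677012   0.078     ] [ 0.60924397 -0.03073829  0.078     ]
```

Ring is at y=0.0488 (platform +9.0 mm) and the ramekin at 0.0480–0.0494, so relative centring is good to about 1 mm. Now the left finger pushes both back 9 mm.

Emit:
play_rows:
  targets:
    - {"delta_pos": [0, -0.002, 0], "delta_rot": [0, 0, 0], "claw": 85.4}
    - {"delta_pos": [0, -0.005, 0], "delta_rot": [0, 0, 0], "claw": 85.4}
    - {"delta_pos": [0, -0.008, 0], "delta_rot": [0, 0, 0], "claw": 85.4}
    - {"delta_pos": [0, -0.011, 0], "delta_rot": [0, 0, 0], "claw": 85.4}
    - {"delta_pos": [0, -0.0135, 0], "delta_rot": [0, 0, 0], "claw": 85.4}
    - {"delta_pos": [0, -0.015, 0], "delta_rot": [0, 0, 0], "claw": 85.4}
    - {"delta_pos": [0, -0.0155, 0], "delta_rot": [0, 0, 0], "claw": 85.4}
    - {"delta_pos": [0, -0.016, 0], "delta_rot": [0, 0, 0], "claw": 85.4}
    - {"delta_pos": [0, -0.0165, 0], "delta_rot": [0, 0, 0], "claw": 85.4}
    - {"delta_pos": [0, -0.017, 0], "delta_rot": [0, 0, 0], "claw": 85.4}
    - {"delta_pos": [0, -0.0175, 0], "delta_rot": [0, 0, 0], "claw": 85.4}
    - {"delta_pos": [0, -0.018, 0], "delta_rot": [0, 0, 0], "claw": 85.4}
    - {"delta_pos": [0, -0.0185, 0], "delta_rot": [0, 0, 0], "claw": 85.4}
    - {"delta_pos": [0, -0.019, 0], "delta_rot": [0, 0, 0], "claw": 85.4}
    - {"delta_pos": [0, -0.0195, 0], "delta_rot": [0, 0, 0], "claw": 85.4}
    - {"delta_pos": [0, -0.02, 0], "delta_rot": [0, 0, 0], "claw": 85.4}
    - {"delta_pos": [0, -0.0205, 0], "delta_rot": [0, 0, 0], "claw": 85.4}
    - {"delta_pos": [0, -0.021, 0], "delta_rot": [0, 0, 0], "claw": 85.4}
    - {"delta_pos": [0, -0.0215, 0], "delta_rot": [0, 0, 0], "claw": 85.4}
    - {"delta_pos": [0, -0.022, 0], "delta_rot": [0, 0, 0], "claw": 85.4}

```text
time: 10.1
eef_pos: [0.594, 0.0358, 0.0754]
tcp_rot: [0.709, -0.01, -0.705, -0.011]
contact_force: [-0.5, 1.0, 0.5]
opening: 1.004
```

```bash
python3 look.py w6
```

```text
10.1 [0.59404278 0.03577377 0.07543175] [-0.46823138  0.952298    0.48801861] 1.0037349587105386
up line [0.64210643 0.04613013] 167
ring [0.59178777 0.04749853 0.0401025 ] 1851
```

Emit:
play_rows:
  targets:
    - {"delta_pos": [0, -0.0007, 0], "delta_rot": [0, 0, 0], "claw": 85.4}
    - {"delta_pos": [0, -0.0014, 0], "delta_rot": [0, 0, 0], "claw": 85.4}
    - {"delta_pos": [0, -0.0021, 0], "delta_rot": [0, 0, 0], "claw": 85.4}
    - {"delta_pos": [0, -0.0028, 0], "delta_rot": [0, 0, 0], "claw": 85.4}
    - {"delta_pos": [0, -0.0035, 0], "delta_rot": [0, 0, 0], "claw": 85.4}
    - {"delta_pos": [0, -0.0042, 0], "delta_rot": [0, 0, 0], "claw": 85.4}
    - {"delta_pos": [0, -0.0049, 0], "delta_rot": [0, 0, 0], "claw": 85.4}
    - {"delta_pos": [0, -0.0056, 0], "delta_rot": [0, 0, 0], "claw": 85.4}
    - {"delta_pos": [0, -0.0063, 0], "delta_rot": [0, 0, 0], "claw": 85.4}
    - {"delta_pos": [0, -0.007, 0], "delta_rot": [0, 0, 0], "claw": 85.4}
    - {"delta_pos": [0, -0.0074, 0], "delta_rot": [0, 0, 0], "claw": 85.4}
    - {"delta_pos": [0, -0.0074, 0], "delta_rot": [0, 0, 0], "claw": 85.4}

```text
time: 11.15
eef_pos: [0.594, 0.0281, 0.0754]
tcp_rot: [0.709, -0.01, -0.705, -0.011]
contact_force: [-1.1, 0.6, -0.7]
opening: 1.002
```

```bash
python3 look.py w7
```

```text
11.15 [0.59403614 0.0280913  0.0754065 ] [-1.11950053  0.61888881 -0.68953493] 1.0021063322714796
up line [0.6419333  0.03844708] 161
ring [0.59159177 0.03978606 0.04010369] 1828
```

The ring is at 0.0398, the recess middle. Back off the ramekin, raise and check from above.

Emit:
play_rows:
  targets:
    - {"delta_pos": [0, 0.003, 0], "delta_rot": [0, 0, 0], "claw": 85.4}
    - {"delta_pos": [0, 0.007, 0], "delta_rot": [0, 0, 0], "claw": 85.4}
    - {"delta_pos": [0, 0.01, 0], "delta_rot": [0, 0, 0], "claw": 85.4}
    - {"delta_pos": [0, 0.01, 0], "delta_rot": [0, 0, 0], "claw": 85.4}
    - {"delta_pos": [0, 0.01, 0.02], "delta_rot": [0, 0, 0], "claw": 85.4}
    - {"delta_pos": [0, 0.01, 0.05], "delta_rot": [0, 0, 0], "claw": 85.4}
    - {"delta_pos": [-0.01, 0.01, 0.09], "delta_rot": [0, 0, 0], "claw": 85.4}
    - {"delta_pos": [-0.02, 0.01, 0.13], "delta_rot": [0, 0, 0], "claw": 85.4}
    - {"delta_pos": [-0.02, 0.01, 0.17], "delta_rot": [0, 0, 0], "claw": 85.4}
    - {"delta_pos": [-0.02, 0.01, 0.2], "delta_rot": [0, 0, 0], "claw": 85.4}
    - {"delta_pos": [-0.02, 0.01, 0.2], "delta_rot": [0, 0, 0], "claw": 85.4}
    - {"delta_pos": [-0.02, 0.01, 0.2], "delta_rot": [0, 0, 0], "claw": 85.4}

```text
time: 12.2
eef_pos: [0.5752, 0.0381, 0.2786]
tcp_rot: [0.711, -0.01, -0.703, -0.01]
contact_force: [-0.3, -0.0, -0.8]
opening: 1.003
```

```bash
python3 look.py w8; python3 - <<'E'
from m import *;import pickle
im=cv2.imread('pics/w8.png');c=pickle.load(open('w8.pkl','rb'))
H,S,V=cv2.split(cv2.cvtColor(im,cv2.COLOR_BGR2HSV));V=V.astype(float)
def cross(v,a,b,thr):
    st=1 if b>a else -1;u=a
    while u!=b:
        x,y=V[v,u],V[v,u+st]
        if (x-thr)*(y-thr)<=0 and x!=y:return u+st*(thr-x)/(y-x)
        u+=st
# predicted columns of walls/platform ends
T=c['camera_from_world'];
def px(p):
    q=T[:3,:3]@p+T[:3,3];x,y=q[:2]/q[2];f=1+c['k1']*(x*x+y*y);return np.array([c['fx']*x*f+c['cx'],c['fy']*y*f+c['cy']])
for yy,n in((.1367,'wallL'),(-.0573,'wallR'),(.1267,'platL'),(-.0472,'platR')):
    z=.0445 if 'wall' in n else .044; pts=[]
    for x in (.575,.58,.585,.59,.595,.60,.605):
        u,v=px(np.array([x,yy-(x-.59)*.0275,z]));u=int(round(u));v=int(round(v))
        sgn=1 if n[-1]=='L' else -1
        t=cross(v,u-7*sgn,u+14*sgn,112) if 'wall' in n else cross(v,u+9*sgn,u-9*sgn,38)
        if t:pts.append((t,v))
    P=plane(c,pts,z);print(n,np.median(P[:,1]+.0275*(P[:,0]-.59)),len(P))
rk=((S<60)&(V>85)).astype(np.uint8);u,v=px(np.array([.5915,.0395,.078])).astype(int);k=np.zeros_like(rk);k[v-42:v+42,u-42:u+42]=1;rk*=k
rk=cv2.morphologyEx(rk,cv2.MORPH_CLOSE,np.ones((5,5)));rk=cv2.morphologyEx(rk,cv2.MORPH_OPEN,np.ones((9,9)))
for k in blobs(rk,800):
    pp=plane(c,cv2.convexHull(k)[:,0],.078);print('ram',cv2.contourArea(k),circ(pp),pp.min(0),pp.max(0))
b=blobs((H>95)&(H<125)&(S>150)&(V>50)&(np.arange(420)[:,None]<300),50)[0];m=cv2.minEnclosingCircle(b);print('btn',m,plane(c,[m[0]],.034))
E
```

```text
12.2 [0.5752334  0.03809264 0.27863874] [-0.25004945 -0.00953554 -0.75411338] 1.003245090139206
up line [0.64161745 0.03837678] 30
ring [0.59086856 0.03985627 0.0400768 ] 572
wallL 0.1364464912833749 7
wallR -0.05687675268991814 7
platL 0.12578759708106546 7
platR -0.04602475314603952 7
ram 3820.5 [0.5887034  0.03880275 0.03297675] [0.56352283 0.00637853 0.078     ] [0.62732684 0.07109094 0.078     ]
btn ((331.19232177734375, 254.42308044433594), 12.663806915283203) [[ 0.48912989 -0.01437124  0.034     ]]
```

View pics/w8.png

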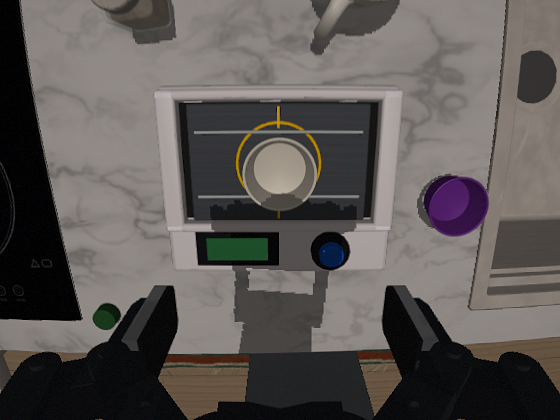

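Recess middle 0.0398, platform middle 0.0399, ring 0.0399 and ramekin y 0.0388, so about 1 mm off, with x held by the ribs. That is within tolerance. Next I triangulate the button's height.

```bash
python3 - <<'E'
from h import *;import pickle
ct=ctrl.calibration('top');cw=pickle.load(open('w8.pkl','rb'));c1=pickle.load(open('w1.pkl','rb'))
def blue(f,y0,y1):
    im=cv2.imread(f);H,S,V=cv2.split(cv2.cvtColor(im,cv2.COLOR_BGR2HSV));m=(H>95)&(H<125)&(S>120)&(V>40);m[:y0]=0;m[y1:]=0
    b=blobs(m,50)[0];return cv2.fitEllipse(b)
c2=pickle.load(open('w2.pkl','rb'))
L=[(ct,blue('pics/top0.png',240,285)),(c1,blue('pics/w1.png',220,280)),(cw,blue('pics/w8.png',220,290)),(c2,blue('pics/w2.png',330,410))]
for c,e in L: print(e,[plane(c,[e[0]],z)[0,:2].round(4) for z in(.034,.038,.042)])
for set_ in (L,L[:3]):
    A=np.zeros((3,3));b=np.zeros(3)
    for c,e in set_:
        o,d=ray(c,[e[0]]);d=d[0]/np.linalg.norm(d[0]);M=np.eye(3)-np.outer(d,d);A+=M;b+=M@o
    print(np.linalg.solve(A,b))
s=ctrl.get_state();print(s['time'],R.from_quat(s['tcp_rot']).as_matrix()[:,0])
E
```

```text
((326.0008850097656, 262.9130554199219), (12.359884262084961, 12.694188117980957), 45.08684158325195) [array([ 0.4951, -0.0137]), array([ 0.4951, -0.0133]), array([ 0.4952, -0.0129])]
((321.66943359375, 251.08311462402344), (23.937305450439453, 24.458358764648438), 160.50369262695312) [array([ 0.4897, -0.0143]), array([ 0.4916, -0.0138]), array([ 0.4934, -0.0133])]
((331.092529296875, 254.22886657714844), (24.094701766967773, 24.60983657836914), 133.29025268554688) [array([ 0.4894, -0.0143]), array([ 0.4912, -0.0137]), array([ 0.4931, -0.0131])]
((299.06805419921875, 381.2503967285156), (38.9031867980957, 39.908233642578125), 94.4699478149414) [array([ 0.4841, -0.0132]), array([ 0.4879, -0.0131]), array([ 0.4918, -0.0129])]
[ 0.49510515 -0.01269268  0.04559122]
[ 0.49524081 -0.01259631  0.04617529]
12.25 [ 7.13633360e-03  4.32330779e-04 -9.99974443e-01]
```

Triangulated button top is about (0.495, -0.0127), z ≈ 0.040–0.046. I'll shut the fingers while moving over it, then feel downwards.

Emit:
play_rows:
  newtons: 20
  targets:
    - {"delta_pos": [-0.04, -0.025, 0], "delta_rot": [0, 0, 0], "claw": 0}
    - {"delta_pos": [-0.08, -0.051, 0], "delta_rot": [0, 0, 0], "claw": 0}
    - {"delta_pos": [-0.08, -0.051, 0], "delta_rot": [0, 0, 0], "claw": 0}
    - {"delta_pos": [-0.08, -0.051, 0], "delta_rot": [0, 0, 0], "claw": 0}
    - {"delta_pos": [-0.08, -0.051, 0], "delta_rot": [0, 0, 0], "claw": 0}
    - {"delta_pos": [-0.08, -0.051, -0.04], "delta_rot": [0, 0, 0], "claw": 0}
    - {"delta_pos": [-0.08, -0.051, -0.08], "delta_rot": [0, 0, 0], "claw": 0}
    - {"delta_pos": [-0.08, -0.051, -0.12], "delta_rot": [0, 0, 0], "claw": 0}
    - {"delta_pos": [-0.08, -0.051, -0.15], "delta_rot": [0, 0, 0], "claw": 0}
    - {"delta_pos": [-0.08, -0.051, -0.17], "delta_rot": [0, 0, 0], "claw": 0}
    - {"delta_pos": [-0.08, -0.051, -0.178], "delta_rot": [0, 0, 0], "claw": 0}
    - {"delta_pos": [-0.08, -0.051, -0.18], "delta_rot": [0, 0, 0], "claw": 0}
    - {"delta_pos": [-0.08, -0.051, -0.18], "delta_rot": [0, 0, 0], "claw": 0}
    - {"delta_pos": [-0.08, -0.051, -0.18], "delta_rot": [0, 0, 0], "claw": 0}

```text
time: 13.42
eef_pos: [0.4957, -0.0129, 0.0974]
tcp_rot: [0.711, -0.01, -0.703, -0.01]
contact_force: [0.8, -0.0, 0.5]
opening: -0.001
```

```bash
python3 - <<'E'
from h import *
s=ctrl.get_state();im=ctrl.read_camera('wrist');print(s['eef_pos'],s['contact_force'],s['opening']);cv2.imwrite('pics/w9.png',im)
E
```

```text
[ 0.49571481 -0.01286304  0.09735586] [ 0.79679571 -0.024237    0.5487489 ] -0.0005482607239330322
```

View pics/w9.png

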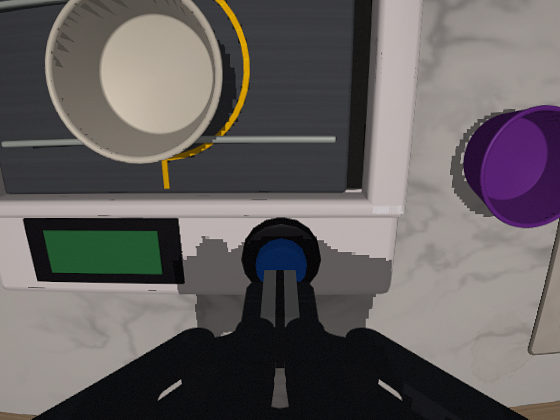

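Fingertips (281,270) are right over the blue button (281,255), with no other contact. Descend.

Emit:
play_rows:
  targets:
    - {"delta_pos": [0, 0, -0.008], "delta_rot": [0, 0, 0], "claw": 0}
    - {"delta_pos": [0, 0, -0.016], "delta_rot": [0, 0, 0], "claw": 0}
    - {"delta_pos": [0, 0, -0.021], "delta_rot": [0, 0, 0], "claw": 0}
    - {"delta_pos": [0, 0, -0.023], "delta_rot": [0, 0, 0], "claw": 0}
    - {"delta_pos": [0, 0, -0.024], "delta_rot": [0, 0, 0], "claw": 0}
    - {"delta_pos": [0, 0, -0.025], "delta_rot": [0, 0, 0], "claw": 0}

```text
time: 13.97
eef_pos: [0.4958, -0.013, 0.0729]
tcp_rot: [0.711, -0.01, -0.703, -0.01]
contact_force: [-0.7, 0.3, 4.1]
opening: -0.0
```

Emit:
play_rows:
  targets:
    - {"delta_pos": [0, 0, -0.0005], "delta_rot": [0, 0, 0], "claw": 0}
    - {"delta_pos": [0, 0, -0.001], "delta_rot": [0, 0, 0], "claw": 0}
    - {"delta_pos": [0, 0, -0.0015], "delta_rot": [0, 0, 0], "claw": 0}
    - {"delta_pos": [0, 0, -0.002], "delta_rot": [0, 0, 0], "claw": 0}

```text
time: 14.3
eef_pos: [0.4958, -0.013, 0.0711]
tcp_rot: [0.711, -0.01, -0.703, -0.01]
contact_force: [-1.2, 1.3, 4.9]
opening: 0.003
```

Emit:
play_rows:
  targets:
    - {"delta_pos": [0, 0, -0.0005], "delta_rot": [0, 0, 0], "claw": 0}
    - {"delta_pos": [0, 0, -0.001], "delta_rot": [0, 0, 0], "claw": 0}
    - {"delta_pos": [0, 0, -0.0015], "delta_rot": [0, 0, 0], "claw": 0}
    - {"delta_pos": [0, 0, -0.002], "delta_rot": [0, 0, 0], "claw": 0}

```text
time: 14.63
eef_pos: [0.4959, -0.013, 0.0708]
tcp_rot: [0.71, -0.01, -0.704, -0.01]
contact_force: [-7.8, 1.2, 17.2]
opening: 0.003
```

The button has reached its stop (17 N, below 25 N), so it is pressed. Release at once.

Emit:
play_rows:
  targets:
    - {"delta_pos": [0, 0, 0.003], "delta_rot": [0, 0, 0], "claw": 0}
    - {"delta_pos": [0, 0, 0.008], "delta_rot": [0, 0, 0], "claw": 0}
    - {"delta_pos": [0, 0, 0.015], "delta_rot": [0, 0, 0], "claw": 0}
    - {"delta_pos": [0, 0, 0.04], "delta_rot": [0, 0, 0], "claw": 0}
    - {"delta_pos": [0, 0, 0.08], "delta_rot": [0, 0, 0], "claw": 0}
    - {"delta_pos": [0.04, 0.025, 0.12], "delta_rot": [0, 0, 0], "claw": 0}
    - {"delta_pos": [0.08, 0.051, 0.16], "delta_rot": [0, 0, 0], "claw": 0}
    - {"delta_pos": [0.08, 0.051, 0.2], "delta_rot": [0, 0, 0], "claw": 0}
    - {"delta_pos": [0.08, 0.051, 0.207], "delta_rot": [0, 0, 0], "claw": 0}
    - {"delta_pos": [0.08, 0.051, 0.207], "delta_rot": [0, 0, 0], "claw": 0}
    - {"delta_pos": [0.08, 0.051, 0.207], "delta_rot": [0, 0, 0], "claw": 0}

```text
time: 15.55
eef_pos: [0.5777, 0.0383, 0.2809]
tcp_rot: [0.712, -0.01, -0.702, -0.01]
contact_force: [0.5, -0.4, -1.4]
opening: 0.001
```

```bash
python3 look.py wa; python3 - <<'E'
from h import *
a=cv2.imread('pics/w8.png');b=cv2.imread('pics/wa.png');cv2.imwrite('pics/ab.png',np.hstack([cv2.resize(x[80:290,150:410],None,fx=1.5,fy=1.5) for x in(a,b)]))
E
```

```text
15.55 [0.57765311 0.03826403 0.28087778] [ 0.50604    -0.35717367 -1.44546921] 0.001387655731716636
up line [0.64176866 0.03857432] 30
ring [0.59071856 0.03980354 0.04008657] 581
```

View pics/ab.png

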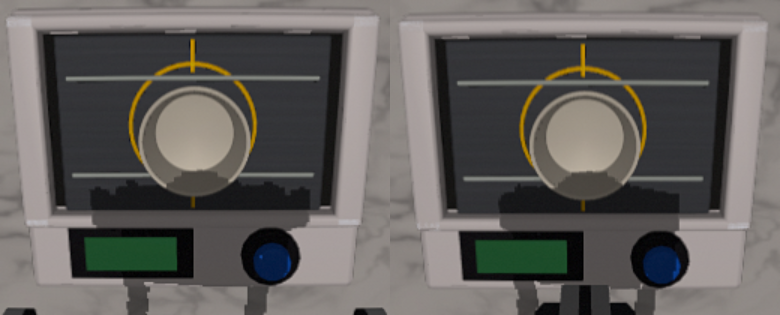

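Before (left) and after (right) match: the ramekin is centred in the ring, the end gaps are equal and the button is up again. The ring is unmoved at 0.0398. Handing in.

```bash
python3 -c "
from plant import ctrl
ctrl.sign_off()"
```

```text
the job is handed in; nothing more can be done
```

I centred the ramekin and the platform, pressed and released the tare button, and handed the job in at about 15.6 s; no verdict was reported.

**Centring:** I straddled the ramekin with the open fingers and pushed it gently towards +y, at about 2.4 N by the readings. That took the platform to its stop and slid the ramekin onto the mark. Then I pushed both back 9 mm from the other side and took the fingers off.

**Last measurements:**

| Item | World y (m) |
|---|---|
| Middle of the recess | 0.0398 |
| Platform middle | 0.0399 |
| Yellow ring | 0.0399 before the press, 0.0398 after |
| Ramekin | 0.0388 (about 1.1 mm off the mark) |

The final picture shows the ramekin upright, equal gaps at both ends and the button up. I did not check the jar, cap and mug separately; nothing was touched near them.

**What was less certain or disagreed:**
- **Ramekin's x position:** the rim fit put it about 2 mm short of the mark, but shadow cut into the fit. The ribs allow only about 2 mm of play, so the total offset is about 2.4 mm at most, against the 4 mm limit.
- **Button height:** assuming its top at z = 0.034 made the cameras disagree by 5 mm in x. Triangulating gave about 0.046, yet the fingers met it higher still, at about 0.05.
- **Press force:** because of that, the press ended against the button's stop at about 17 N. This is under the 25 N limit but harder than I intended.

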